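Offer up a gearbox bearing cover and hold it off its seat for shimming

TASK

I am shimming this gearbox: take the loose aluminium cover by its boss, enter its pilot in the bore of the gearbox and feel it down gently until it bottoms on the bearing. Then back it off straight up by about 5 mm and keep holding it there, level and hanging free in the bore, with its four screw holes in line over the four tapped holes, so that I can slide the split shims under the flange and start the screws. Finish while still holding it, and leave the other things on the bench alone.

Things in the scene. Friction and masses are not known exactly. Their poses are not given: they have to be found in the camera images.
- cover: loose aluminium bearing cover, 0.3 to 0.65 kg, lying pilot down. Origin: centre of the underside of its pilot (50 mm across, chamfered at the foot, z 0 to 18 mm). Above: flat flange, z 18 to 28 mm, a rounded trapezoid from x = -52 (104 mm wide) to x = +72 mm (80 mm wide), with four 13 mm holes; then the boss to grip, z 28 to 58 mm. Fits one way only: broad end over broad end
- boss_grip (a point): point on the cover's boss to grip, 46 mm above the cover's origin on the same axis. The boss is round, 46 mm across, with two parallel flats 36 mm apart that face the cover's +y and -y; its top is 12 mm above this point, the flange 18 mm below
- gearbox: blue painted gearbox, firm, does not move. Origin: on the bench below its bore's axis, axes as the fitted cover's. Bright flat top face at z = 90 mm, same outline as the cover's flange (broad end -x), with four tapped M8 holes. Foot plate 146 x 124 mm; a shaft stub points to -x, 83 mm out, 44 mm high
- bore_mouth (a point): centre of the bore in the gearbox's top face; the bore is 52 mm across (1 mm clearance all round the pilot), with a 2.5 mm chamfer at its mouth
- bearing: ball bearing in the gearbox bore, on whose outer ring the cover's pilot bottoms; it does not move. Origin: centre of the ring's upper face, on the bore's axis. It lies 14 to 17 mm below the gearbox's top face, so that the bottomed cover leaves 1 to 4 mm between flange and face
- hole_1 (a point): cover hole at (-38, 38) mm, on the flange's underside (broad end)
- hole_2 (a point): cover hole at (58, 26) mm, on the flange's underside (narrow end)
- hole_3 (a point): cover hole at (58, -26) mm, on the flange's underside (narrow end)
- hole_4 (a point): cover hole at (-38, -38) mm, on the flange's underside (broad end)
- tapped_1 (a point): tapped hole for hole_1, at the gearbox's top face
- tapped_2 (a point): tapped hole for hole_2, at the gearbox's top face
- tapped_3 (a point): tapped hole for hole_3, at the gearbox's top face
- tapped_4 (a point): tapped hole for hole_4, at the gearbox's top face
- caliper: bystander: caliper, 74 x 220 x 14 mm, lying in front of the gearbox; origin centre of its underside
- pliers: bystander: red handled pliers, 60 x 190 x 13 mm, lying behind; origin centre of its underside
- glue_bottle: bystander: white glue bottle, 57 mm across, 155 mm high, standing at the back; origin centre of its underside
- tape_measure: bystander: yellow tape measure, 38 x 80 x 62 mm, on the right; origin centre of its underside

How it is judged:
On the way:
1. the cover's pilot has entered the bore and bottoms on the bearing (z of cover in the frame of bearing below 0.002 m and horizontal distance between cover and bearing below 0.003 m and contact force between cover and bearing above 1 N and angle between cover's own z axis and vertical below 0.1 rad), for 0.1 s.
At the end, for the whole second after the job is handed in: the gripper holds the cover still, its pilot 3 to 7.5 mm above the bearing, each of its four holes within 2.5 mm of its tapped hole seen from above (an M8 screw passes the 13 mm hole), level within 0.04 rad, not touching the bearing and pressing on the gearbox with less than 6 N (z of cover in the frame of bearing between 0.003 and 0.0075 m and horizontal distance between hole_1 and tapped_1 below 0.0025 m and horizontal distance between hole_2 and tapped_2 below 0.0025 m and horizontal distance between hole_3 and tapped_3 below 0.0025 m and horizontal distance between hole_4 and tapped_4 below 0.0025 m and angle between cover's own z axis and vertical below 0.04 rad and linear speed of cover below 0.01 m/s and contact force between the fingers and cover above 3 N and contact force between cover and gearbox below 6 N and contact force between cover and bearing below 0.5 N); the arm keeps its last pose, push and grip.
It fails at once if the cover is rammed into the gearbox or the bearing (over 60 N) (contact force between cover and bearing above 60 N or contact force between cover and gearbox above 60 N).
It fails at once if another thing on the bench is shifted by more than 30 mm (distance of any of caliper, pliers, glue_bottle, tape_measure from where it was at the start of the episode above 0.03 m).
It also fails if it takes over 42 s, if anything falls off the work surface, if the arm or the gripper's body presses on something with over 40 N, if the wrist force passes 120 N, or if a joint passes its speed limit or range.

ROBOT

A 6-joint arm with a two-finger parallel gripper is mounted at the origin on a cart in front of the work surface, level with it; the furniture and walls round the work are solid. World frame = base frame: x ahead of the robot, y to its left, z up, the work surface at z = 0. Lengths are in m, angles in rad, forces in N, time in s.
With the tool pointing down it reaches from about 0.35 to 0.775 m from the base axis. Payload 7.3 kg.
Tool frame: the origin (TCP) lies at the centre of the arm's flange, where the gripper is bolted on; the fingertips stand 178 mm ahead of it and the grasp point (between the pads) lies 159 mm ahead of it (tip_extent is the distance from the TCP to the fingertips, in m); z points along the fingers, y is the line along which they close (so a half turn about z gives the same grasp; the last joint's range is limited). The gripper opens to 92 mm and grips with 3 to 60 N. Pads are 19 mm wide; open, the fingers measure 130 mm over their backs; the gripper's body (75 mm by 190 mm) begins 47 mm behind the grasp point.
Start: joints at [-1.252, 0.342, 1.524, -0, 1.275, -0.146], TCP at [0.235, -0.469, 0.405] pointing down, gripper open.
Joint ranges: [-2.53, 2.53], [-0.77, 2.02], [0.04, 2.7], [-1, 4.14], [0.28, 2.66], [-3.11, 3.11]. Speed limits (rad/s): [2.57, 2.57, 3.14, 3.14, 3.14, 3.14].

INTERFACE

Orientations are given as [roll, pitch, yaw] about the fixed x, y, z axes, in that order (R = Rz(yaw) Ry(pitch) Rx(roll)).
In Python, from cell import * gives the robot as it stands.
- The arm moves only by the tool arm_command, never from a script. Its arguments are lists of equal length, an entry for each row: "xyz": the shift along the world's x, y, z in mm, a list of three; "spin": the turn about the world's z in degrees. In form: {"xyz": [[tx, ty, tz], ...], "spin": [spin, ...]}. A call has 1 to 20 rows; each row shifts and turns the commanded pose from where the row before left it; what a row does not reach is not made up. A row lasts 1/10 s, in which the tool goes at most 50 mm and 8.59 degrees, less where a joint would pass 70% of its speed; a pose out of reach is approached as far as the arm can. A call with a gripper value outside its range is refused whole. "jaw" is the opening, from -1 (shut) to 1 (fully open), set as the call begins (left out, the last holds). The fingers move at their own pace and stop on an object; "squeeze" is the grip in N (left out, the last holds). Time passes only in rows, so rows that do not move let the fingers close. It gives the time, the measured TCP pose, the force, the opening and the grip force at its end, in the units of the state.
- observe(): the state, without advancing time (a new reading comes with each control period).
- read_camera(name): name is "scene" or "top" or "wrist"; returns a dict with "img" (384x512x3 uint8, red, green, blue), "depth" (384x512 float32, m along the optical axis (not along the pixel's ray), 0 where there is no reading), "fx", "fy", "cx", "cy" (pixels), "dist_coeffs" ([k1, k2, p1, p2, k3] as OpenCV has them; the pictures are not rectified), "world_from_camera" (4x4, takes a point from camera to world coordinates). Camera axes: x right, y up, looking along -z (the intrinsics and any distortion apply to the point x, -y, -z); pixel columns grow to the right and rows downward; lengths in m; the calibration is good to about 2 mm. A picture is of the moment at which its call begins.
- hand_in(): hands the job in; it is judged then, once.
The state is a dict: "time": time; "qpos": joint angles; "qvel": joint speeds; "joint_efforts": joint torques, N m; "tool_pos": TCP position; "tool_rot": TCP orientation; "contact_force": force on the tool from outside, world axes, zero at the start; "torque": the same for the moment, N m; "opening": finger opening in m; "grip_force": force on a finger pad.
Only numpy, scipy, OpenCV 4.12 (cv2) and the standard library are available. Lean on these libraries where they do the work, as an engineer would, in place of code of your own. Each camera call takes 0.05 s, during which the arm holds its last target. There are 200 camera calls.

## Working session

There is one attempt and no reset: what is moved stays moved. The work goes in short steps, Python scripts to look and compute and a tool call to move; the robot and the scene stay as the last step left them, time stands still between calls to the robot, and variables do not carry over. Pictures are saved under pics/ and viewed, at most 10 in all, crops included, and the job is handed in when it is done.

Besides the shell and the picture viewer there is one more tool, called after "Emit:" by a JSON object that holds its "method" and its "body". arm_command: Moves the arm, as the interface text tells. Its arguments: {"type":"object","properties":{"xyz":{"type":"array","items":{"type":"array","items":{"type":"number"}}},"spin":{"type":"array","items":{"type":"number"}},"jaw":{"type":"number"},"squeeze":{"type":"number"}},"required":["xyz","spin"]}

```bash
mkdir -p pics; ls
cat > h.py <<'E'
from cell import *
import numpy as np, cv2
def ray(c,uv):
    K=np.array([[c["fx"],0,c["cx"]],[0,c["fy"],c["cy"]],[0,0,1]]);uv=np.asarray(uv,float).reshape(-1,1,2)
    p=cv2.undistortPoints(uv,K,np.array(c["dist_coeffs"],float)).reshape(-1,2)
    T=np.array(c["world_from_camera"]);d=np.c_[p[:,0],-p[:,1],-np.ones(len(p))]
    return T[:3,3],d@T[:3,:3].T
def onz(c,uv,z):
    o,d=ray(c,uv);return o+d*((z-o[2])/d[:,2])[:,None]
def ondepth(c,uv):
    o,d=ray(c,uv);q=np.round(np.asarray(uv,float).reshape(-1,2)).astype(int)
    return o+d*c["depth"][q[:,1],q[:,0]][:,None]
def save(c,n): cv2.imwrite(f"pics/{n}.png",c["img"][:,:,::-1])
E
python3 - <<'E'
from h import *
import pickle
cs={n:read_camera(n) for n in("scene","top","wrist")}
pickle.dump(cs,open("c0.pkl","wb"))
for n,c in cs.items(): print(n,c["fx"],c["dist_coeffs"],np.round(c["world_from_camera"],3).tolist())
cv2.imwrite("pics/a.png",np.vstack([cs["top"]["img"][:,:,::-1]]))
cv2.imwrite("pics/b.png",np.vstack([cs["scene"]["img"][:,:,::-1]]))
print(observe())
E
```

```text
pics
scene 350.9116871453558 [-0.08652635  0.          0.          0.          0.        ] [[-0.67, 0.363, -0.647, -0.238], [-0.742, -0.324, 0.587, 0.616], [0.003, 0.874, 0.486, 0.687], [0.0, 0.0, 0.0, 1.0]]
top 351.8697238120987 [-0.00715613  0.          0.          0.          0.        ] [[0.01, 0.985, -0.173, 0.378], [-1.0, 0.01, -0.002, -0.088], [-0.001, 0.173, 0.985, 1.061], [0.0, 0.0, 0.0, 1.0]]
wrist 266.71657924824507 [-0.03171468  0.          0.          0.          0.        ] [[0.449, 0.849, 0.277, 0.311], [-0.893, 0.428, 0.138, -0.431], [-0.001, -0.31, 0.951, 0.384], [0.0, 0.0, 0.0, 1.0]]
{'time': 0.15, 'qpos': array([-1.25200197e+00,  3.42560858e-01,  1.52477308e+00, -2.04246470e-05,
        1.27544126e+00, -1.46012724e-01]), 'qvel': array([ 0.00092909, -0.00199787, -0.00107753,  0.00202562, -0.00113733,
        0.00183441]), 'joint_efforts': array([ 9.01405338e-05, -4.31471372e+01, -2.44353461e+01,  7.16464338e-02,
        5.37300180e-02, -7.08126618e-05]), 'tool_pos': array([ 0.23531142, -0.46920063,  0.404214  ]), 'tool_rot': array([-3.14041985e+00, -1.52729035e-04,  4.64812949e-01]), 'contact_force': array([-0.1592308 , -0.46566908,  0.07150955]), 'torque': array([-0.01852236,  0.05663969, -0.03474319]), 'grip_force': 0.0, 'opening': 0.09169280103011224}
```

View pics/a.png

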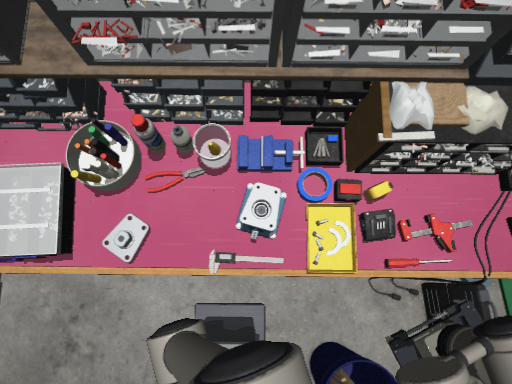

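View pics/b.png

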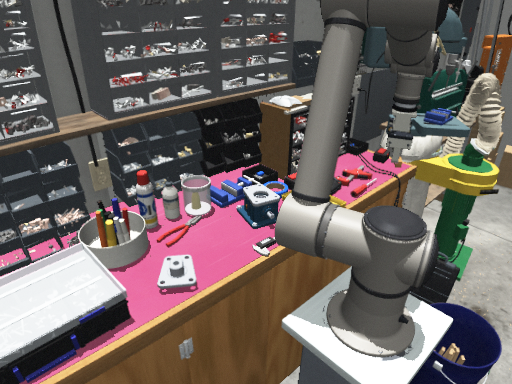

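The top view shows the cover at about (126,238) and the gearbox at about (262,209), with its shaft at (254,236). The caliper lies in front of the gearbox, and the pliers are behind at (175,180). The scene view shows both parts, with nothing in front of them.

Run:
```python
from h import *
import pickle
cs=pickle.load(open("c0.pkl","rb"))
t=cs["top"]["img"][:,:,::-1]; s=cs["scene"]["img"][:,:,::-1]
up=lambda im,x,y,w,h:cv2.resize(im[y:y+h,x:x+w],(400,300),interpolation=cv2.INTER_CUBIC)
cv2.imwrite("pics/c.png",np.vstack([np.hstack([up(t,86,208,80,60),up(t,222,180,80,60)]),np.hstack([up(s,140,240,80,60),up(s,222,175,80,60)])]))
c=cs["top"]
for n,uv in dict(boss=(124,239),flange=(136,232),bench=(95,225),gface=(250,198),gb2=(277,196),bearing=(262,209),pl=(175,180)).items():
    print(n,ondepth(c,[uv]).round(4))
```

```text
boss [[0.4406 0.2631 0.057 ]]
flange [[0.4635 0.2402 0.0253]]
bench [[0.4852 0.3732 0.0018]]
gface [[ 0.5567 -0.0942  0.0904]]
gb2 [[ 0.5635 -0.1701  0.0883]]
bearing [[ 0.5284 -0.1286  0.073 ]]
pl [[0.6248 0.1353 0.0117]]
```

View pics/c.png

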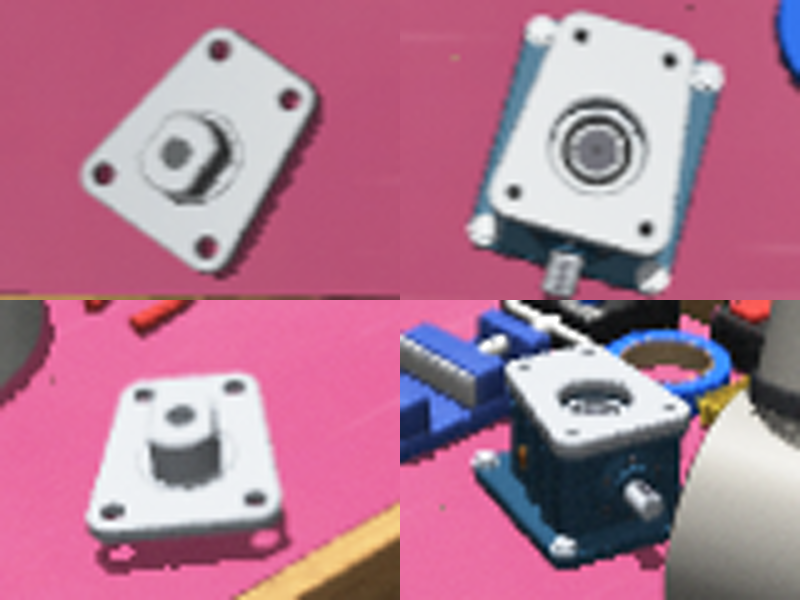

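The crop shows all four screw holes of the cover and all four tapped holes, with the broad ends identifiable. The tapped holes are at crop px (581,35), (670,61), (514,191) and (645,229). The cover holes are at (220,48), (290,98), (103,174) and (206,247).

```bash
cat >> h.py <<'E'
M=np.array([[-38,38],[58,26],[58,-26],[-38,-38]])/1000.
def fit(P):  # rigid 2D fit of hole pattern (order 1..4) -> origin, yaw, rms
    P=np.asarray(P)[:,:2];a=M-M.mean(0);b=P-P.mean(0)
    y=np.arctan2((a[:,0]*b[:,1]-a[:,1]*b[:,0]).sum(),(a*b).sum());R=np.array([[np.cos(y),-np.sin(y)],[np.sin(y),np.cos(y)]])
    o=P.mean(0)-R@M.mean(0);return o,y,np.abs(M@R.T+o-P).max()
def tri(c1,u1,c2,u2):
    o1,d1=ray(c1,u1);o2,d2=ray(c2,u2);out=[]
    for a,b in zip(d1,d2):
        s=np.linalg.lstsq(np.c_[a,-b],o2-o1,rcond=None)[0];out.append((o1+a*s[0]+o2+b*s[1])/2)
    return np.array(out)
E
python3 - <<'E'
from h import *
import pickle
cs=pickle.load(open("c0.pkl","rb"));t,s=cs["top"],cs["scene"]
f=lambda L,ox,oy:(np.array(L,float)+.5)/5-.5+[ox,oy]
cov=f([(103,174),(220,48),(290,98),(206,247)],86,208)
gb=f([(114,191),(181,35),(270,61),(245,229)],222,180)
for n,u,z in(("cov",cov,.028),("gb",gb,.09)):
    P=onz(t,u,z);o,y,e=fit(P);print(n,o.round(4),np.degrees(y).round(2),e.round(4))
# scene: cover holes, seen from left-behind: crop(140,240); broad near bottom
cs_=f([(255,198),(112,212),(144,94),(234,86)],140,240)
gs_=f([(284,107),(124,67),(188,52),(172,132)],222,175)
for n,L in(("cov",cs_),("gb",gs_)):
    print(n,"scene-on-plane",onz(s,L,.028 if n=="cov" else .09).round(4).tolist())
print("top-on-plane",onz(t,cov,.028).round(4).tolist(),onz(t,gb,.09).round(4).tolist())
E
```

```text
cov [0.4433 0.2718] -33.47 0.0007
gb [ 0.5268 -0.1255] -15.59 0.0005
cov scene-on-plane [[0.3917, 0.2612, 0.028], [0.4331, 0.3249, 0.028], [0.5072, 0.2612, 0.028], [0.4786, 0.2177, 0.028]]
gb scene-on-plane [[0.4756, -0.161, 0.09], [0.5925, -0.1173, 0.09], [0.5787, -0.1674, 0.09], [0.5021, -0.0804, 0.09]]
top-on-plane [[0.4319, 0.3247, 0.028], [0.5068, 0.2611, 0.028], [0.4776, 0.2179, 0.028], [0.3904, 0.2614, 0.028]] [[0.5007, -0.0791, 0.09], [0.5896, -0.1159, 0.09], [0.5752, -0.1661, 0.09], [0.4802, -0.1519, 0.09]]
```

Emit:
{"method": "arm_command", "body": {"xyz": [[19.5, 22.9, 0], [19.5, 22.9, 0], [19.5, 22.9, 0], [19.5, 22.9, 0], [19.5, 22.9, 0], [19.5, 22.9, 0], [19.5, 22.9, 0], [19.5, 22.9, 0], [19.5, 22.9, 0], [19.5, 22.9, 0], [19.5, 22.9, 0], [19.5, 22.9, 0], [19.5, 22.9, 0], [19.5, 22.9, 0], [19.5, 22.9, 0], [0, 0, 0], [0, 0, 0], [0, 0, 0]], "spin": [-2.8, -2.8, -2.8, -2.8, -2.8, -2.8, -2.8, -2.8, -2.8, -2.8, -2.8, -2.8, -2.8, -2.8, -2.8, 0, 0, 0], "jaw": 1}}

```text
time: 1.95
tool_pos: [0.5274, -0.1263, 0.4045]
tool_rot: [3.141, 0.001, -0.268]
contact_force: [-0.5, 0.0, 0.2]
opening: 0.0922
grip_force: 0.0
```

Run:
```python
from h import *
import pickle
o=observe();c=read_camera("wrist");pickle.dump((c,o),open("wg.pkl","wb"));save(c,"wg")
print(o["tool_pos"],np.degrees(o["tool_rot"]),o["contact_force"])
```

```text
[ 0.52738835 -0.12633066  0.40453195] [ 1.79977162e+02  4.44708054e-02 -1.53660663e+01] [-0.48118599  0.00794264  0.19431194]
```

View pics/wg.png

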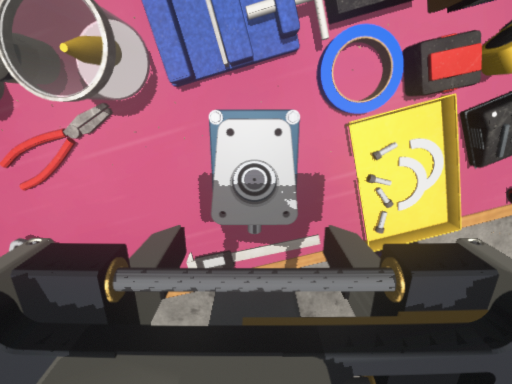

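The wrist view is centred over the gearbox: bore at about (254,180), tapped holes at about (231,132), (278,132), (222,214) and (287,214). Next I refine those numbers and move to the cover.

```bash
cat >> h.py <<'E'
def dark(c,uv,r=7):
    g=cv2.cvtColor(c["img"],cv2.COLOR_RGB2GRAY).astype(float);out=[]
    for u,v in np.round(uv).astype(int):
        w=g[v-r:v+r+1,u-r:u+r+1];k=np.clip(np.percentile(w,60)-25-w,0,None)
        n,l,st,ce=cv2.connectedComponentsWithStats((k>0).astype(np.uint8))
        i=min(range(1,n),key=lambda i:np.hypot(*(ce[i]-r))-.05*st[i,4]);k=k*(l==i)
        yy,xx=np.mgrid[-r:r+1,-r:r+1];out.append((u+(k*xx).sum()/k.sum(),v+(k*yy).sum()/k.sum()))
    return np.array(out)
E
python3 - <<'E'
from h import *
import pickle
c,o=pickle.load(open("wg.pkl","rb"))
u=dark(c,np.array([(222,214),(231,132),(278,132),(287,214)]),6);print(u.round(1).tolist())
for z in(.085,.09,.095):
    p,y,e=fit(onz(c,u,z));print(z,p.round(4),np.degrees(y).round(2),e.round(4))
print(ondepth(c,[(240,140),(270,140),(232,205)]).round(4).tolist(), onz(c,[(254,180)],.09))
t=pickle.load(open("c0.pkl","rb"))["top"]
gb=(np.array([(114,191),(181,35),(270,61),(245,229)])+.5)/5-.5+[222,180]
print("tri",tri(c,u,t,dark(t,gb,4)).round(4).tolist())
E
```

```text
[[222.2, 213.4], [229.8, 131.8], [277.8, 131.7], [285.6, 213.2]]
0.085 [ 0.5262 -0.1255] -15.21 0.0006
0.09 [ 0.5274 -0.1259] -15.21 0.0004
0.095 [ 0.5286 -0.1262] -15.21 0.0013
[[0.5786, -0.1242, 0.0907], [0.5699, -0.1558, 0.0904], [0.5081, -0.0938, 0.0899]] [[ 0.53073977 -0.12694346  0.09      ]]
tri [[0.5003, -0.0789, 0.0883], [0.5897, -0.1157, 0.0882], [0.576, -0.1661, 0.0881], [0.4805, -0.1523, 0.0885]]
```

Emit:
{"method": "arm_command", "body": {"xyz": [[-6, 28.4, -5], [-6, 28.4, -5], [-6, 28.4, -5], [-6, 28.4, -5], [-6, 28.4, -5], [-6, 28.4, -5], [-6, 28.4, -5], [-6, 28.4, -5], [-6, 28.4, -5], [-6, 28.4, -5], [-6, 28.4, -5], [-6, 28.4, -5], [-6, 28.4, 0], [-6, 28.4, 0], [0, 0, 0], [0, 0, 0], [0, 0, 0]], "spin": [-1.3, -1.3, -1.3, -1.3, -1.3, -1.3, -1.3, -1.3, -1.3, -1.3, -1.3, -1.3, -1.3, -1.3, 0, 0, 0]}}

```text
time: 3.7
tool_pos: [0.4441, 0.2707, 0.3448]
tool_rot: [3.141, -0.0, -0.587]
contact_force: [-0.5, -0.1, 0.2]
opening: 0.0919
grip_force: 0.0
```

Run:
```python
from h import *
import pickle
o=observe();c=read_camera("wrist");pickle.dump((c,o),open("wc.pkl","wb"));save(c,"wc")
print(o["tool_pos"],np.degrees(o["tool_rot"]),o["contact_force"])
```

```text
[0.4441455  0.27067222 0.34479221] [ 1.79977174e+02 -1.33764069e-02 -3.36223640e+01] [-0.54965519 -0.1177802   0.22169531]
```

View pics/wc.png

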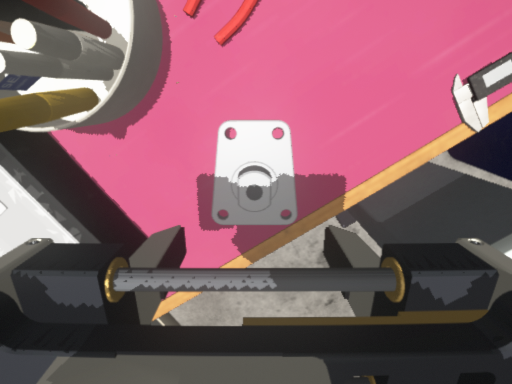

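The wrist view shows the cover with holes at about (231,132), (278,132), (222,214) and (286,213). The boss is near (254,180), between the open fingers.

```bash
cat >> h.py <<'E'
def blob(c,uv,r=8):  # hole by colour difference from surrounding flange (saturated or dark)
    L=cv2.cvtColor(c["img"],cv2.COLOR_RGB2LAB).astype(float);out=[]
    for u,v in np.round(uv).astype(int):
        w=L[v-r:v+r+1,u-r:u+r+1];yy,xx=np.mgrid[-r:r+1,-r:r+1];ring=(np.hypot(xx,yy)<r+1)
        k=((np.abs(w[...,1]-128)>14)).astype(np.uint8)
        n,l,st,ce=cv2.connectedComponentsWithStats(k)
        i=min(range(1,n),key=lambda i:np.hypot(*(ce[i]-r)));out.append((u-r+ce[i][0],v-r+ce[i][1],st[i,4]))
    return np.array(out)
E
python3 - <<'E'
from h import *
import pickle
c,o=pickle.load(open("wc.pkl","rb"));G=np.array([(222,214),(231,132),(278,132),(286,214)])
b=blob(c,G,6);d=dark(c,G,6);print(b.round(1).tolist(),d.round(1).tolist())
for n,u in(("blob",b[:,:2]),("dark",d)):
  for z in(.023,.028): p,y,e=fit(onz(c,u,z));print(n,z,p.round(4),np.degrees(y).round(2),e.round(4))
t=pickle.load(open("c0.pkl","rb"))["top"]
cv=(np.array([(103,174),(220,48),(290,98),(206,247)])+.5)/5-.5+[86,208]
print(tri(c,d,t,cv).round(4).tolist())
print(ondepth(c,[(240,145),(254,145),(254,180),(254,190)]).round(4).tolist())
print(cv2.resize(c["img"][205:222,212:298],None,fx=1,fy=1).mean((0,1)))
E
```

```text
[[222.9, 212.8, 52.0], [230.7, 132.8, 95.0], [277.1, 132.8, 99.0], [285.1, 212.7, 49.0]] [[221.7, 215.4], [227.5, 133.0], [278.5, 128.0], [286.2, 215.7]]
blob 0.023 [0.4427 0.272 ] -33.51 0.0002
blob 0.028 [0.4438 0.2713] -33.51 0.0012
dark 0.023 [0.4425 0.2727] -32.62 0.005
dark 0.028 [0.4435 0.272 ] -32.62 0.0041
[[0.4318, 0.3253, 0.0284], [0.5075, 0.2649, 0.018], [0.4793, 0.216, 0.0301], [0.3902, 0.2606, 0.0319]]
[[0.4889, 0.26, 0.0278], [0.4803, 0.2471, 0.028], [0.4534, 0.2649, 0.0569], [0.445, 0.2705, 0.0595]]
[131.19493844 123.36935705 125.1627907 ]
```

Run:
```python
from h import *
import pickle
cs=pickle.load(open("c0.pkl","rb"))
for n,ctr,yaw in(("cover",(.4433,.2717),-33.5),("gear",(.5272,-.1258),-15.3)):
  for cn in("top","scene"):
    c=cs[cn];vv,uu=np.mgrid[0:384,0:512];uv=np.c_[uu.ravel(),vv.ravel()]
    uv=uv[c["depth"].ravel()>0];P=ondepth(c,uv);d=P[:,:2]-ctr;a=np.radians(yaw)
    x=d@[np.cos(a),np.sin(a)];y=d@[-np.sin(a),np.cos(a)]
    for zc in (.06,.09):
      m=(abs(x)<.13)&(abs(y)<.15)&(P[:,2]>zc)&(P[:,2]<.3)
      q=np.c_[x,y,P[:,2]][m];print(n,cn,zc,len(q),(q[np.argsort(np.maximum(abs(q[:,0])-.04,abs(q[:,1])-.095))[:3]]).round(3).tolist())
```

```text
cover top 0.06 393 [[0.0, -0.001, 0.06], [0.0, 0.009, 0.063], [-0.002, -0.017, 0.061]]
cover top 0.09 197 [[-0.086, 0.142, 0.092], [-0.087, 0.138, 0.095], [-0.087, 0.143, 0.094]]
cover scene 0.06 314 [[-0.001, -0.017, 0.06], [0.006, 0.005, 0.06], [0.013, -0.008, 0.06]]
cover scene 0.09 161 [[-0.086, 0.141, 0.095], [-0.083, 0.141, 0.095], [-0.088, 0.143, 0.097]]
gear top 0.06 1505 [[-0.0, 0.006, 0.071], [0.0, 0.038, 0.086], [0.0, -0.006, 0.072]]
gear top 0.09 517 [[-0.0, -0.046, 0.09], [0.0, 0.033, 0.093], [-0.001, -0.034, 0.091]]
gear scene 0.06 727 [[-0.0, -0.033, 0.093], [0.0, 0.041, 0.092], [-0.001, -0.021, 0.076]]
gear scene 0.09 320 [[-0.0, -0.033, 0.093], [0.0, 0.041, 0.092], [-0.001, 0.034, 0.091]]
```

Emit:
{"method": "arm_command", "body": {"xyz": [[-0.8, 1.0, -15], [0, 0, -15], [0, 0, -15], [0, 0, -15], [0, 0, 0], [0, 0, 0]], "spin": [0.1, 0, 0, 0, 0, 0]}}

```text
time: 4.35
tool_pos: [0.4435, 0.2722, 0.285]
tool_rot: [3.141, -0.0, -0.585]
contact_force: [-0.1, 0.4, 1.0]
opening: 0.0922
grip_force: 0.0
```

Emit:
{"method": "arm_command", "body": {"xyz": [[-0.1, -0.3, -15], [0, 0, -15], [0, 0, -15], [0, 0, -12], [0, 0, -10], [0, 0, -8], [0, 0, 0], [0, 0, 0]], "spin": [0, 0, 0, 0, 0, 0, 0, 0]}}

```text
time: 5.15
tool_pos: [0.4431, 0.2726, 0.2099]
tool_rot: [-3.141, -0.0, -0.584]
contact_force: [0.2, -0.3, 0.5]
opening: 0.0918
grip_force: 0.0
```

Run:
```python
from h import *
o=observe();print(o["tool_pos"],np.degrees(o["tool_rot"]),o["contact_force"])
```

```text
[0.44312185 0.2725582  0.20994885] [-1.79990662e+02 -9.12089017e-03 -3.34661477e+01] [ 0.18543306 -0.33629667  0.45260352]
```

Emit:
{"method": "arm_command", "body": {"xyz": [[0, 0, 0], [0, 0, 0], [0, 0, 0], [0, 0, 0], [0, 0, 0], [0, 0, 0], [0, 0, 0], [0, 0, 0], [0, 0, 0], [0, 0, 0]], "spin": [0, 0, 0, 0, 0, 0, 0, 0, 0, 0], "jaw": -1, "squeeze": 45}}

```text
time: 6.15
tool_pos: [0.4429, 0.2724, 0.2097]
tool_rot: [3.141, 0.0, -0.584]
contact_force: [-0.9, -0.3, 0.7]
opening: 0.0355
grip_force: 45.0
```

Run:
```python
from h import *
o=observe();print(o["tool_pos"],np.degrees(o["tool_rot"]),o["contact_force"],o["torque"],o["opening"],o["grip_force"])
```

```text
[0.44289701 0.27242052 0.20969765] [ 1.79976909e+02  8.06660416e-03 -3.34700981e+01] [-0.90023381 -0.31135353  0.73891049] [ 0.00667298  0.07998688 -0.00214356] 0.035507477140716746 44.98982548713684
```

Emit:
{"method": "arm_command", "body": {"xyz": [[0, 0, 2], [0, 0, 4], [0, 0, 8], [0, 0, 14], [0, 0, 18], [0, 0, 18], [0, 0, 18], [0, 0, 18], [0, 0, 14], [0, 0, 10], [0, 0, 6], [0, 0, 0], [0, 0, 0], [0, 0, 0]], "spin": [0, 0, 0, 0, 0, 0, 0, 0, 0, 0, 0, 0, 0, 0]}}

```text
time: 7.55
tool_pos: [0.4428, 0.2724, 0.339]
tool_rot: [3.14, 0.001, -0.584]
contact_force: [0.2, 0.1, -2.6]
opening: 0.0356
grip_force: 45.0
```

Run:
```python
from h import *
import pickle
o=observe();c=read_camera("wrist");pickle.dump((c,o),open("wh.pkl","wb"));save(c,"wh")
print(o["tool_pos"],np.degrees(o["tool_rot"]),o["contact_force"],o["torque"],o["opening"],o["grip_force"])
```

```text
[0.44276967 0.27241522 0.3389501 ] [ 1.79913942e+02  5.39725009e-02 -3.34706475e+01] [ 0.24193559  0.0940504  -2.58731291] [ 0.10658325  0.016664   -0.00192622] 0.03562157163663271 44.98853087425232
```

View pics/wh.png

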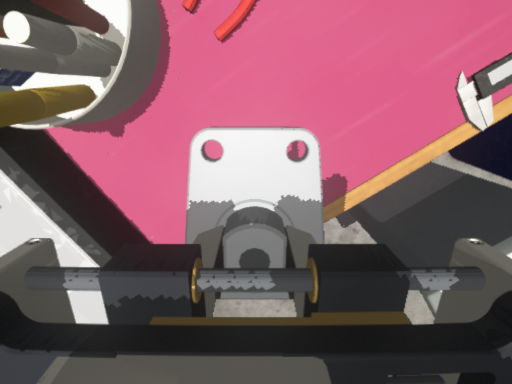

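The cover is held: the narrow-end holes show at (213,150) and (297,150), and the boss sits symmetrically between the fingers. I'll measure where the cover sits in the tool frame.

Run:
```python
from h import *
import pickle
c,o=pickle.load(open("wh.pkl","rb"))
L=cv2.cvtColor(c["img"],cv2.COLOR_RGB2LAB).astype(int)
fl=((L[...,0]>140)&(abs(L[...,1]-128)<10)).astype(np.uint8)
cnt,h=cv2.findContours(fl,cv2.RETR_CCOMP,cv2.CHAIN_APPROX_NONE)
t=o["tool_pos"];y=o["tool_rot"][2];R=np.array([[np.cos(y),-np.sin(y)],[np.sin(y),np.cos(y)]])
for k,hh in zip(cnt,h[0]):
    e=None
    if len(k)<15 : continue
    (u,v),a,_=cv2.fitEllipse(k)
    if hh[3]>=0 and 140<v<165: 
        for z in(.0,):
            p=onz(c,[(u,v)],t[2]-.182)[0];print("hole",(u,v),a,((p[:2]-t[:2])@R).round(4))
# depth of flange + far edge
print(ondepth(c,[(220,180),(255,180),(290,180),(255,140)]).round(4)[:,2]-t[2])
col=fl[100:150,240:270].argmax(0)+100;print("edge row",np.median(col),((onz(c,[(255,np.median(col)-.5)],t[2]-.182)[0][:2]-t[:2])@R).round(4))
```

```text
hole (296.72821044921875, 150.5564422607422) (21.887710571289062, 22.890884399414062) [ 0.0583 -0.0258]
hole (212.02403259277344, 150.18276977539062) (22.254764556884766, 22.721755981445312) [0.0585 0.0258]
[-0.1824501 -0.1802501 -0.1816501 -0.1810501]
edge row 127.0 [ 0.0726 -0.0003]
```

Emit:
{"method": "arm_command", "body": {"xyz": [[2, -9.5, 0], [3.5, -16.6, 0], [4.7, -22.3, 0], [4.9, -23.3, 0], [4.9, -23.3, 0], [4.9, -23.3, 0], [4.9, -23.3, 0], [4.9, -23.3, 0], [4.9, -23.3, 0], [4.9, -23.3, 0], [4.9, -23.3, 0], [4.9, -23.3, 0], [4.9, -23.3, 0], [4.9, -23.3, 0], [4.9, -23.3, 0], [4.9, -23.3, 0], [4.9, -23.3, 0], [4.6, -21.9, 0], [3.5, -16.6, 0], [2, -8.3, 0]], "spin": [0.9, 0.9, 0.9, 0.9, 0.9, 0.9, 0.9, 0.9, 0.9, 0.9, 0.9, 0.9, 0.9, 0.9, 0.9, 0.9, 0.9, 0.9, 1, 1]}}

```text
time: 9.6
tool_pos: [0.532, -0.1505, 0.339]
tool_rot: [3.141, 0.001, -0.267]
contact_force: [0.6, 0.0, -3.5]
opening: 0.0354
grip_force: 45.0
```

Emit:
{"method": "arm_command", "body": {"xyz": [[0, 0, 0], [0, 0, 0], [0, 0, 0], [0, 0, 0]], "spin": [0, 0, 0, 0]}}

```text
time: 10.0
tool_pos: [0.5318, -0.1483, 0.3397]
tool_rot: [-3.142, 0.0, -0.266]
contact_force: [0.2, 0.2, -3.7]
opening: 0.0355
grip_force: 45.0
```

Run:
```python
from h import *
import pickle
o=observe();c=read_camera("wrist");pickle.dump((c,o),open("wi.pkl","wb"))
im=c["img"][60:260,130:380,::-1];cv2.imwrite("pics/wi.png",cv2.resize(im,(750,600),interpolation=cv2.INTER_CUBIC))
print(o["tool_pos"],np.degrees(o["tool_rot"]),o["contact_force"],o["torque"],o["opening"])
```

```text
[ 0.53178176 -0.14826739  0.3396823 ] [-1.79998448e+02  1.84594128e-02 -1.52358551e+01] [ 0.2008217   0.24435786 -3.66692439] [0.03813286 0.02635868 0.00760418] 0.035460312686870686
```

View pics/wi.png

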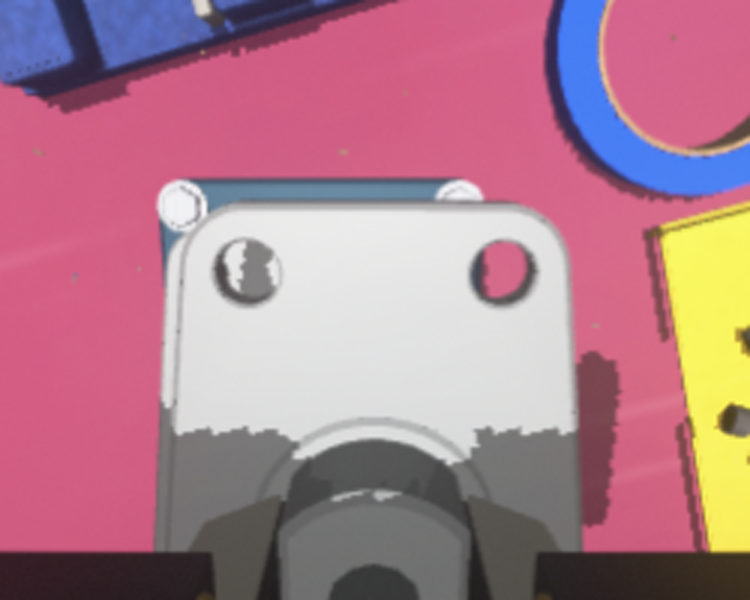

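The crop shows the cover above the gearbox but too far to the right; my rows overshot by about 22 mm in y. I'll correct that and look again.

Emit:
{"method": "arm_command", "body": {"xyz": [[-0.6, 2.8, 0], [-1.2, 5.5, 0], [-1.4, 6, 0], [-1.2, 5.5, 0], [-0.6, 2.8, 0], [0, 0, 0], [0, 0, 0], [0, 0, 0], [0, 0, 0]], "spin": [0, 0, 0, 0, 0, 0, 0, 0, 0]}}

```text
time: 10.95
tool_pos: [0.5269, -0.1265, 0.3397]
tool_rot: [3.141, -0.0, -0.267]
contact_force: [-0.3, 0.5, -3.8]
opening: 0.0357
grip_force: 45.0
```

Run:
```python
from h import *
import pickle
o=observe();c=read_camera("wrist");pickle.dump((c,o),open("wj.pkl","wb"))
im=c["img"][60:260,130:380,::-1];cv2.imwrite("pics/wj.png",cv2.resize(im,(750,600),interpolation=cv2.INTER_CUBIC))
print(o["tool_pos"],np.degrees(o["tool_rot"]),o["contact_force"],o["torque"],o["opening"])
```

```text
[ 0.52688701 -0.12650421  0.33971396] [ 1.79991880e+02 -1.21611952e-03 -1.52847335e+01] [-0.33538724  0.54922497 -3.81706036] [0.04662082 0.01454484 0.00366992] 0.035723377295583454
```

View pics/wj.png

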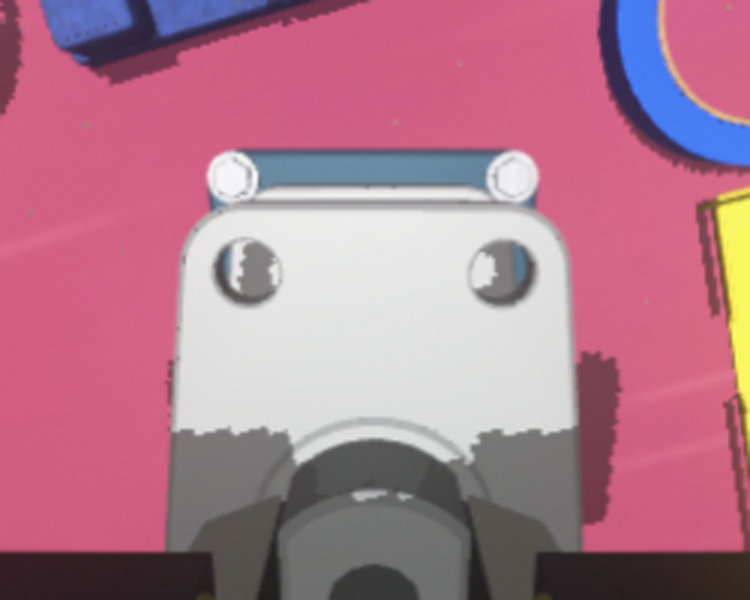

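The crop shows the cover nearly centred over the gearbox, with the bolt heads at (232,177) and (513,177) about even on both sides. I'll nudge it 0.9 mm in y and descend to just above the bore.

Emit:
{"method": "arm_command", "body": {"xyz": [[0, 0.9, -4], [0, 0, -8], [0, 0, -8], [0, 0, -6], [0, 0, -4], [0, 0, -2], [0, 0, 0], [0, 0, 0], [0, 0, 0]], "spin": [0, 0, 0, 0, 0, 0, 0, 0, 0]}}

```text
time: 11.9
tool_pos: [0.5269, -0.1254, 0.3081]
tool_rot: [3.141, -0.001, -0.267]
contact_force: [0.5, 0.6, -3.7]
opening: 0.036
grip_force: 45.0
```

Run:
```python
from h import *
o=observe();print(o["tool_pos"],np.degrees(o["tool_rot"]),o["contact_force"],o["torque"])
```

```text
[ 0.52693872 -0.12543557  0.30806346] [ 1.79990781e+02 -3.80697209e-02 -1.52695936e+01] [ 0.49785163  0.57668234 -3.6728654 ] [0.08417909 0.06865884 0.02271741]
```

Emit:
{"method": "arm_command", "body": {"xyz": [[0, 0, -1.5], [0, 0, -1.5], [0, 0, -1.5], [0, 0, -1.5], [0, 0, 0], [0, 0, 0]], "spin": [0, 0, 0, 0, 0, 0]}}

```text
time: 12.5
tool_pos: [0.5269, -0.1254, 0.3017]
tool_rot: [3.142, 0.0, -0.267]
contact_force: [-0.6, -0.8, -3.8]
opening: 0.0358
grip_force: 45.0
```

Emit:
{"method": "arm_command", "body": {"xyz": [[0, 0, -1], [0, 0, -1], [0, 0, 0]], "spin": [0, 0, 0]}}

```text
time: 12.8
tool_pos: [0.5268, -0.1254, 0.2996]
tool_rot: [3.142, 0.0, -0.266]
contact_force: [-0.2, -0.2, -3.7]
opening: 0.0355
grip_force: 45.0
```

Emit:
{"method": "arm_command", "body": {"xyz": [[0, 0, -1], [0, 0, -1], [0, 0, 0], [0, 0, 0]], "spin": [0, 0, 0, 0]}}

```text
time: 13.2
tool_pos: [0.5268, -0.1254, 0.2977]
tool_rot: [3.142, 0.0, -0.267]
contact_force: [0.2, 0.5, -3.0]
opening: 0.0357
grip_force: 45.0
```

Emit:
{"method": "arm_command", "body": {"xyz": [[0, 0, -1], [0, 0, -1], [0, 0, 0], [0, 0, 0]], "spin": [0, 0, 0, 0]}}

```text
time: 13.6
tool_pos: [0.5268, -0.1254, 0.2957]
tool_rot: [3.142, 0.0, -0.266]
contact_force: [-0.3, 0.5, -2.6]
opening: 0.0356
grip_force: 45.0
```

Emit:
{"method": "arm_command", "body": {"xyz": [[0, 0, -1], [0, 0, -1], [0, 0, 0], [0, 0, 0]], "spin": [0, 0, 0, 0]}}

```text
time: 14.0
tool_pos: [0.5268, -0.1254, 0.2937]
tool_rot: [3.141, 0.0, -0.266]
contact_force: [-0.3, 0.3, -3.5]
opening: 0.0358
grip_force: 45.0
```

Emit:
{"method": "arm_command", "body": {"xyz": [[0, 0, -1], [0, 0, -1], [0, 0, -1], [0, 0, -1], [0, 0, 0], [0, 0, 0]], "spin": [0, 0, 0, 0, 0, 0]}}

```text
time: 14.6
tool_pos: [0.5269, -0.1254, 0.2897]
tool_rot: [3.142, 0.0, -0.266]
contact_force: [0.1, 1.0, -2.5]
opening: 0.0357
grip_force: 45.0
```

Emit:
{"method": "arm_command", "body": {"xyz": [[0, 0, -0.5], [0, 0, -0.5], [0, 0, 0], [0, 0, 0]], "spin": [0, 0, 0, 0]}}

```text
time: 15.0
tool_pos: [0.5268, -0.1254, 0.2887]
tool_rot: [3.142, 0.0, -0.267]
contact_force: [-0.3, 0.2, -3.7]
opening: 0.0357
grip_force: 45.0
```

Emit:
{"method": "arm_command", "body": {"xyz": [[0, 0, -0.5], [0, 0, -0.5], [0, 0, 0], [0, 0, 0]], "spin": [0, 0, 0, 0]}}

```text
time: 15.4
tool_pos: [0.5269, -0.1254, 0.2877]
tool_rot: [3.142, 0.0, -0.266]
contact_force: [-0.8, 0.4, -3.3]
opening: 0.036
grip_force: 45.0
```

Emit:
{"method": "arm_command", "body": {"xyz": [[0, 0, -0.5], [0, 0, -0.5], [0, 0, 0], [0, 0, 0]], "spin": [0, 0, 0, 0]}}

```text
time: 15.8
tool_pos: [0.5268, -0.1254, 0.2867]
tool_rot: [3.142, 0.0, -0.266]
contact_force: [-0.2, -0.3, -3.1]
opening: 0.0359
grip_force: 45.0
```

Emit:
{"method": "arm_command", "body": {"xyz": [[0, 0, -0.4], [0, 0, -0.3], [0, 0, 0]], "spin": [0, 0, 0]}}

```text
time: 16.1
tool_pos: [0.5268, -0.1254, 0.286]
tool_rot: [3.142, 0.0, -0.266]
contact_force: [-0.4, -0.2, -3.9]
opening: 0.0355
grip_force: 45.0
```

Emit:
{"method": "arm_command", "body": {"xyz": [[0, 0, -0.4], [0, 0, -0.3], [0, 0, 0]], "spin": [0, 0, 0]}}

```text
time: 16.4
tool_pos: [0.5268, -0.1254, 0.2853]
tool_rot: [3.142, 0.0, -0.267]
contact_force: [0.1, 0.0, -3.0]
opening: 0.0355
grip_force: 45.0
```

Emit:
{"method": "arm_command", "body": {"xyz": [[0, 0, -0.3], [0, 0, -0.2], [0, 0, 0]], "spin": [0, 0, 0]}}

```text
time: 16.7
tool_pos: [0.5268, -0.1254, 0.2848]
tool_rot: [3.141, 0.0, -0.266]
contact_force: [0.2, 1.3, -3.4]
opening: 0.0356
grip_force: 45.0
```

Emit:
{"method": "arm_command", "body": {"xyz": [[0, 0, -0.3], [0, 0, -0.2], [0, 0, 0]], "spin": [0, 0, 0]}}

```text
time: 17.0
tool_pos: [0.5268, -0.1254, 0.2843]
tool_rot: [3.141, 0.0, -0.267]
contact_force: [0.6, -0.2, -3.5]
opening: 0.0358
grip_force: 45.0
```

Emit:
{"method": "arm_command", "body": {"xyz": [[0, 0, -0.25], [0, 0, -0.25], [0, 0, 0]], "spin": [0, 0, 0]}}

```text
time: 17.3
tool_pos: [0.5268, -0.1254, 0.2838]
tool_rot: [3.142, 0.0, -0.266]
contact_force: [-0.1, -0.4, -3.4]
opening: 0.0357
grip_force: 45.0
```

Emit:
{"method": "arm_command", "body": {"xyz": [[0, 0, -0.25], [0, 0, -0.25], [0, 0, 0]], "spin": [0, 0, 0]}}

```text
time: 17.6
tool_pos: [0.5268, -0.1254, 0.2836]
tool_rot: [3.141, -0.0, -0.266]
contact_force: [-0.7, -0.5, 0.6]
opening: 0.0356
grip_force: 45.0
```

Emit:
{"method": "arm_command", "body": {"xyz": [[0, 0, -0.25], [0, 0, -0.25], [0, 0, 0]], "spin": [0, 0, 0]}}

```text
time: 17.9
tool_pos: [0.5268, -0.1254, 0.2836]
tool_rot: [3.141, -0.001, -0.266]
contact_force: [-3.2, 1.4, 5.8]
opening: 0.0358
grip_force: 45.0
```

Contact: the force rose from about -3.5 N to +5.8 N at TCP z = 0.2836 m. That puts the pilot about 16.4 mm deep, which matches the bearing. I'll hold briefly, then back off.

Emit:
{"method": "arm_command", "body": {"xyz": [[0, 0, 0], [0, 0, 0], [0, 0, 0]], "spin": [0, 0, 0]}}

```text
time: 18.2
tool_pos: [0.5268, -0.1254, 0.2836]
tool_rot: [3.141, -0.001, -0.267]
contact_force: [-2.9, 0.8, 5.5]
opening: 0.0353
grip_force: 45.0
```

Emit:
{"method": "arm_command", "body": {"xyz": [[0, 0, 0.6], [0, 0, 1], [0, 0, 1], [0, 0, 1], [0, 0, 1], [0, 0, 1], [0, 0, 0], [0, 0, 0], [0, 0, 0], [0, 0, 0]], "spin": [0, 0, 0, 0, 0, 0, 0, 0, 0, 0]}}

```text
time: 19.2
tool_pos: [0.5268, -0.1254, 0.2884]
tool_rot: [3.142, 0.0, -0.267]
contact_force: [-0.0, -0.4, -3.3]
opening: 0.0355
grip_force: 45.0
```

Run:
```python
from h import *
import pickle
o=observe();c=read_camera("wrist");s=read_camera("scene");pickle.dump((c,o),open("wk.pkl","wb"))
a=cv2.resize(c["img"][110:210,180:330,::-1],(450,300),interpolation=cv2.INTER_CUBIC)
b=cv2.resize(s["img"][165:245,215:335,::-1],(450,300),interpolation=cv2.INTER_CUBIC)
cv2.imwrite("pics/wk.png",np.vstack([a,b]))
for i in range(3):
    print(o["tool_pos"],np.degrees(o["tool_rot"]),o["contact_force"],o["torque"]);read_camera("top");o=observe()
```

```text
[ 0.52682343 -0.12538177  0.28840614] [ 1.79995212e+02  4.87955498e-03 -1.52695097e+01] [-0.01876955 -0.41756887 -3.33561385] [ 0.03894234  0.0372068  -0.00397882]
[ 0.5268329  -0.12538754  0.28841323] [ 1.79995100e+02  3.78114320e-03 -1.52699548e+01] [-0.47547169  0.23858718 -3.4289627 ] [ 0.03754527  0.08027114 -0.04977549]
[ 0.52683177 -0.12540227  0.28842068] [ 1.79994305e+02  3.69078072e-03 -1.52692542e+01] [-0.07939877 -0.16932515 -2.90823797] [ 0.0825756  -0.00046113 -0.0014228 ]
```

View pics/wk.png

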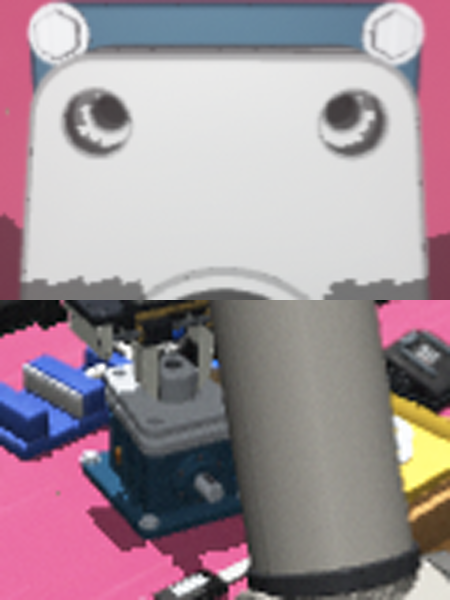

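The crop shows the cover seated level in the bore, with dark tapped holes visible through both narrow-end holes at about (110,107) and (344,112). I'll check that numerically with predicted outlines overlaid.

Run:
```python
from h import *
import pickle
c,o=pickle.load(open("wk.pkl","rb"));t=o["tool_pos"];y=o["tool_rot"][2]
R=np.array([[np.cos(y),-np.sin(y)],[np.sin(y),np.cos(y)]])
K=np.array([[c["fx"],0,c["cx"]],[0,c["fy"],c["cy"]],[0,0,1]]);T=np.linalg.inv(c["world_from_camera"])
def proj(P):
    q=(np.c_[P,np.ones(len(P))]@T.T)[:,:3]*[1,-1,-1]
    return cv2.projectPoints(q,np.zeros(3),np.zeros(3),K,np.array(c["dist_coeffs"],float))[0].reshape(-1,2)
th=np.linspace(0,2*np.pi,60);ci=np.c_[np.cos(th),np.sin(th)]
rows=[]
S=10;im=c["img"][130:170,195:315,::-1]
for ov in(0,1):
    b=cv2.resize(im,None,fx=6.6,fy=6.6,interpolation=cv2.INTER_CUBIC)
    for m in M[1:3]:
        for z,r,col in((t[2]-.182,.0065,(0,160,0)),(.09,.0034,(0,0,255))):
            w=(m+[.0005,0]+r*ci)@R.T+t[:2];uv=proj(np.c_[w,np.full(60,z)])
            if ov: cv2.polylines(b,[np.round((uv-[195,130]+.5)*6.6).astype(int)],True,col,1)
    rows.append(b)
cv2.imwrite("pics/wl.png",np.vstack(rows))
```

```text
(no output)
```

View pics/wl.png

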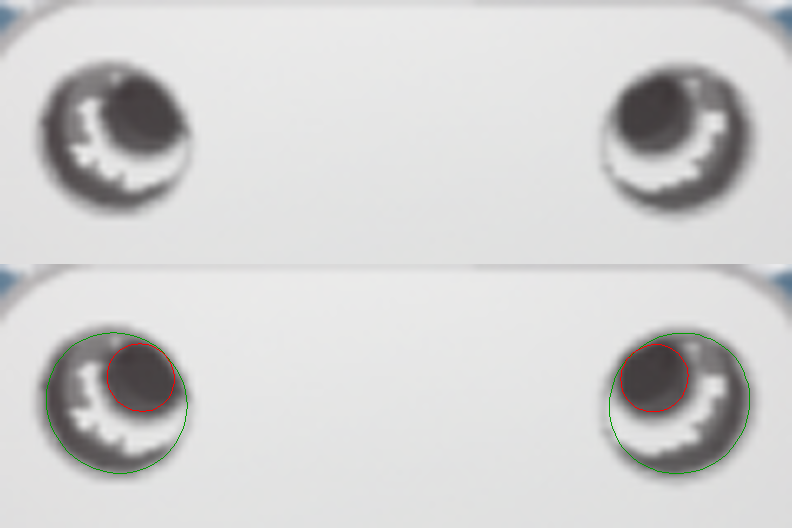

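The overlay shows the tapped holes within about 0.5 mm of where perfect alignment would put them. The cover hangs free, with only its own weight on the wrist, 4.8 mm above the bearing. I'm handing it in.

```bash
python3 -c "
from cell import *
print(hand_in())"
```

```text
the job is handed in; nothing more can be done
None
```

The cover was felt down onto the bearing (about 9 N), backed off straight up by 4.8 mm, and handed in still gripped, level and hanging free, with the two screw holes the camera could see within about 0.5 mm of line; the simulator returned no verdict.

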